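# Weigh the pantry caddy on the spring scale and mark its weight

## Task

Weigh the tin caddy: hang it by its handle on the spring scale's hook, letting the spring take the weight gently so that it is neither dropped onto the hook nor set bouncing, and let go. When the hook has settled, move the scale's sliding marker down until it is level with the pointer, and leave the caddy hanging there upright and still. Leave the other pantry things where they are.

Things in the scene. Friction and masses are not known exactly. Their poses are not given: they have to be found in the camera images.
- caddy: closed white tin box with metal lid, 104 x 104 mm, 78 mm high, loose, 0.35 to 0.8 kg (hidden). Origin: centre of its underside, z up. On the lid stands a steel stirrup handle in the y-z plane, topped by a square wooden grip (32 x 32 mm, z = 140 to 182 mm). The stirrup's window (78 mm wide in y, z = 78 to 140 mm) is open along the caddy's x, both ways alike
- caddy_eye (a point): top edge of the window: centre of the flat underside of the wooden grip, 140 mm above the caddy's underside; it rests on the hook's peg when hung. The stirrup's uprights (14 x 6 mm) stand at y = +-42 mm, its crossbar runs along y, z = 140 to 148 mm
- caddy_grip (a point): point on the wooden grip's axis, 27 mm above its underside and 15 mm below its top; a good height to pinch it from above, fingers across either pair of faces
- scale: spring scale on a fixed stand, place and yaw vary: base plate 14 mm thick (x -140 to 60, y -60 to 140 mm), square 24 mm column at x = y = 0 and thin 10 mm marker rod at x = 0, y = 120 mm, joined at the top by a crosspiece (z = 290 to 302 mm). Origin at the column's foot on the counter, z up; the hook points along the scale's -x
- hook: the sprung hook: a black block (38 x 40 x 50 mm) on the column, with a level steel peg, 12 mm diameter, along the scale's -x, its axis through this body's origin, from a collar (26 mm diameter) ending at x = -62 mm to an upturned tip at x = -140 to -152 mm that rises 24 mm above the axis. Slides straight down under load, up to 85 mm. Axes as the scale's
- hook_seat (a point): middle of the hook's seat: on top of the peg, 100 mm out from the column's axis; moves with the hook; 245 mm above the counter unloaded. The grip may rest within 20 mm of it along the peg. Spring 0.12 N per mm, starting at 0.2 N: the caddy makes it dip 25 to 65 mm. Lightly damped: it bobs for 2 to 3 s if loaded suddenly
- pointer_tip (a point): tip of the steel pointer that stands out from the hook's block to the scale's +y (70 mm from the column's axis); moves up and down with the hook
- marker: black sliding marker on the thin rod: 22 mm block with a flat tab to the scale's -x (18 mm wide, 10 thick, ending 121 mm from the rod's axis). Slides up and down only, stiffly (about 3 N), stays where left; starts 10 to 30 mm above the unloaded pointer, travel 130 mm down from its top. Origin on the rod's axis, mid-thickness of the tab; axes as the scale's
- marker_tip (a point): tip of the marker's thin steel arrow, at mid-thickness of the tab, pointing at the pointer's track; to be level with point pointer_tip
- marker_pad (a point): point on the tab's upper face, 105 mm out from the rod's axis: press here from above to move the marker down
- bowl: white bowl, 110 mm across, 50 high; loose bystander, origin at the centre of its underside
- tin: squat metal tin, 66 mm across, 45 high; loose bystander, origin at the centre of its underside
- jar: amber jar, 76 mm across, 120 high; loose bystander, origin at the centre of its underside
- can: steel can, 74 mm across, 110 high; loose bystander, origin at the centre of its underside
- bottle: green bottle, 64 mm across, 210 high; loose bystander, origin at the centre of its underside
- carton: cardboard carton, 70 x 150 x 200 high; loose bystander, origin at the centre of its underside
- mug: blue mug, 80 mm across, 90 high; loose bystander, origin at the centre of its underside

How it is judged:
By the outcome, as a careful person would: the job done as asked, in the order asked, and still so for the second after the job is handed in, with the robot touching nothing.
It also fails if it takes over 72 s, if anything falls off the work surface, if the arm or the gripper's body presses on something with over 40 N, if the wrist force passes 120 N, or if a joint passes its speed limit or range.

## Robot

A 6-joint arm with a two-finger parallel gripper is mounted at the origin on the work surface. World frame = base frame: x ahead of the robot, y to its left, z up, the work surface at z = 0. Lengths are in m, angles in rad, forces in N, time in s.
With the tool pointing down it reaches from about 0.3 to 0.85 m from the base axis. Payload 5.4 kg.
Tool frame: the origin (TCP) lies between the finger pads; the fingertips stand 11 mm ahead of it and the grasp point (between the pads) lies 8 mm behind it (tip_extent is the distance from the TCP to the fingertips, in m); z points along the fingers, y is the line along which they close (so a half turn about z gives the same grasp; the last joint's range is limited). The gripper opens to 85 mm and grips with 20 to 120 N. Pads are 22 mm wide; open, the fingers measure 114 mm over their backs; the gripper's body (76 mm by 85 mm) begins 54 mm behind the grasp point. The pads swing forward as they close: fully open they stand 13 mm farther back than shut.
Start: joints at [1.035, 0.158, 1.597, -0, 1.386, -0.21], TCP at [0.184, 0.545, 0.242] pointing down, gripper open.
Joint ranges: [-2.91, 2.91], [-0.94, 2.29], [0.18, 2.7], [-1.29, 4.43], [0.17, 2.64], [-3, 3]. Speed limits (rad/s): [2.57, 2.57, 3.14, 3.14, 3.14, 3.14].

## Interface

Orientations are given as a unit quaternion [x, y, z, w].
In Python, from rig import * gives the robot as it stands. The module is installed in compiled form; this text tells all that it offers.
- The arm moves only by the tool send_rows, never from a script. Its argument "moves" is a list of rows, each a list of 6 numbers: the shift along the tool's x, y, z in m, then the turn, a rotation vector about the tool's x, y, z in degrees. A call has 1 to 8 rows; each row shifts and turns the commanded pose from where the row before left it, along the tool's axes as they then stand; what a row does not reach is not made up. A row lasts 1/12 s, in which the tool goes at most 41.7 mm and 7.16 degrees, less where a joint would pass 70% of its speed; a pose out of reach is approached as far as the arm can. A call with a gripper value outside its range is refused whole. "grip" is the opening, from -1 (shut) to 1 (fully open), set as the call begins (left out, the last holds). The fingers move at their own pace and stop on an object; the grip force is fixed at half the most. Time passes only in rows, so rows that do not move let the fingers close. It gives the time, the measured TCP pose, the force, the opening and the grip force at its end, in the units of the state.
- sense(): the state, without advancing time (a new reading comes with each control period).
- read_camera(name): name is "scene" or "side" or "wrist"; returns a dict with "frame" (400x640x3 uint8, red, green, blue), "fovy" (degrees; the focal length in pixels is half the picture's height over the tangent of half this angle, whatever the lens; pixels are square), "cx", "cy" (the principal point, pixels), "D" ([k1, k2, p1, p2, k3] as OpenCV has them; the pictures are not rectified), "R" (3x3) and "t" (3): a world point X has camera coordinates R X + t; the wrist camera has in their place "T_tool_cam" (4x4, takes a point from camera to tool coordinates, whose origin is the TCP and whose axes are the flange's). Camera axes: x right, y down, z forward; pixel columns grow to the right and rows downward; lengths in m; the calibration is good to about 2 mm. A picture is of the moment at which its call begins: read the wrist's pose just before it. There is no depth.
- close_job(): hands the job in; it is judged then, once.
Trained networks look in a picture, given as the dict that the camera call returned (one of the last four; its "shot" number tells which), for a name from the list of things; names that differ only in an ending like _2 or _b are one class to them, and where a whole thing is asked for, a point or a joint stands for the part that bears it (a point fixed in the world has none). Each returns a list of dicts, best first, with "p" (0 to 1); they miss things now and then, are a little off and sometimes report something else, mostly with a low value. They report only what shows in the picture. A call takes as long as a camera call.
- trace(picture, label): "mask" (400x640 bool, what is visible of it) and "box" ([left, top, right, bottom] in pixels, round what is visible of it).
- place_of(picture, label): "position" ([column, row] in pixels: a listed point, or the origin of a listed thing).
The state is a dict: "clock": time; "qpos": joint angles; "qvel": joint speeds; "effort": joint torques, N m; "eef_pos": TCP position; "orientation": TCP orientation; "force": force on the tool from outside, world axes, zero at the start; "torque": the same for the moment, N m; "gripper_width": finger opening in m; "grip_force": force on a finger pad.
Only numpy, scipy, OpenCV 4.12 (cv2) and the standard library are available. Lean on these libraries where they do the work, as an engineer would, in place of code of your own. Each camera call takes 0.05 s, during which the arm holds its last target. There are 200 camera calls.

## Working session

There is one attempt and no reset: what is moved stays moved. The work goes in short steps, Python scripts to look and compute and a tool call to move; the robot and the scene stay as the last step left them, time stands still between calls to the robot, and variables do not carry over. Pictures are saved under pics/ and viewed, at most 11 in all, crops included, and the job is handed in when it is done.

Besides the shell and the picture viewer there is one more tool, called after "Request:" as name(argument=value, ...), one argument or row to a line, values as JSON. send_rows: Moves the arm, as the interface text tells. Its arguments: {"type":"object","properties":{"moves":{"type":"array","items":{"type":"array","items":{"type":"number"}}},"grip":{"type":"number"}},"required":["moves"]}

```bash
mkdir -p pics; cat > h.py <<'E'
from rig import *
import numpy as np, cv2
from scipy.spatial.transform import Rotation as Ro
def K(p):
    f=200/np.tan(np.radians(p["fovy"])/2); return np.array([[f,0,p["cx"]],[0,f,p["cy"]],[0,0,1]])
def ext(p,s=None):
    if "R" in p: return np.array(p["R"]),np.array(p["t"])
    T=np.eye(4);T[:3,:3]=Ro.from_quat(s["orientation"]).as_matrix();T[:3,3]=s["eef_pos"]
    M=np.linalg.inv(T@np.array(p["T_tool_cam"]));return M[:3,:3],M[:3,3]
def ray(p,uv,s=None):
    R,t=ext(p,s);n=cv2.undistortPoints(np.array([[uv]],float),K(p),np.array(p["D"],float))[0,0]
    d=R.T@np.array([n[0],n[1],1]);return -R.T@t,d/np.linalg.norm(d)
def onz(p,uv,z,s=None):
    o,d=ray(p,uv,s);return o+d*(z-o[2])/d[2]
def tri(rs):
    A=sum(np.eye(3)-np.outer(d,d) for o,d in rs);b=sum((np.eye(3)-np.outer(d,d))@o for o,d in rs)
    X=np.linalg.solve(A,b);return X,[round(1000*np.linalg.norm(np.cross(X-o,d)),1) for o,d in rs]
def proj(p,X,s=None):
    R,t=ext(p,s);return cv2.projectPoints(np.array(X,float).reshape(-1,1,3),cv2.Rodrigues(R)[0],t,K(p),np.array(p["D"],float))[0][:,0]
def snap(n,f):
    p=read_camera(n);cv2.imwrite("pics/"+f,cv2.cvtColor(p["frame"],cv2.COLOR_RGB2BGR));return p
E
cat > look.py <<'E'
from h import *
import sys
np.set_printoptions(precision=4,suppress=True)
a=snap("scene",sys.argv[1]+"a.png");b=snap("side",sys.argv[1]+"b.png")
for l in sys.argv[2:]:
    r=[place_of(q,l) for q in(a,b)]
    o=[]
    for x in r:
        o.append([(np.round(y["position"],1).tolist(),round(y["p"],2)) for y in x[:2]])
    print(l,o, tri([ray(q,x[0]["position"]) for q,x in zip((a,b),r)]) if r[0] and r[1] else "")
E
python3 look.py s caddy caddy_eye caddy_grip scale hook hook_seat pointer_tip marker marker_tip marker_pad bowl tin jar can bottle carton mug; python3 -c "
from h import *
print(sense())"
```

```text
caddy [[([348.2, 243.8], 0.61)], [([317.7, 223.7], 0.61)]] (array([ 0.5732,  0.1944, -0.0022]), [np.float64(2.2), np.float64(2.2)])
caddy_eye [[([353.5, 217.3], 0.75), ([188.4, 119.3], 0.74)], [([316.3, 193.5], 0.83)]] (array([0.5745, 0.1973, 0.1441]), [np.float64(1.4), np.float64(1.4)])
caddy_grip [[([349.2, 212.4], 0.74)], [([318.8, 192.0], 0.64), ([378.7, 236.5], 0.51)]] (array([0.5764, 0.185 , 0.1632]), [np.float64(2.4), np.float64(2.4)])
scale [[([208.8, 175.8], 0.76)], [([357.7, 350.3], 0.74)]] (array([ 0.4747, -0.2463,  0.0058]), [np.float64(4.3), np.float64(4.3)])
hook [[([187.5, 118.1], 0.94)], [([356.9, 310.8], 0.91)]] (array([ 0.467 , -0.2448,  0.2389]), [np.float64(0.2), np.float64(0.2)])
hook_seat [[([221.7, 137.2], 0.91), ([293.6, 233.0], 0.34)], [([345.0, 273.6], 0.62)]] (array([ 0.4938, -0.1431,  0.233 ]), [np.float64(3.4), np.float64(3.4)])
pointer_tip [[([174.9, 143.2], 0.59)], [([386.3, 295.8], 0.63), ([379.5, 233.9], 0.28)]] (array([ 0.5471, -0.2407,  0.2374]), [np.float64(1.3), np.float64(1.3)])
marker [[([290.4, 235.8], 0.61), ([150.7, 147.5], 0.57)], [([408.0, 
[... 1289 characters left out ...]
 'qpos': array([ 1.03488325e+00,  1.58398510e-01,  1.59700911e+00,  1.33570142e-05,
        1.38619116e+00, -2.10126830e-01]), 'qvel': array([ 7.43691135e-04,  7.90018415e-04, -2.64858717e-04,  3.41682710e-04,
       -4.84605637e-05, -2.58264338e-04]), 'effort': array([ 1.22816764e-03, -3.96015465e+01, -3.31688190e+01, -1.85850340e-04,
        9.68315435e-04, -2.73475706e-05]), 'eef_pos': array([0.18405308, 0.54472948, 0.24229542]), 'orientation': array([ 1.62174915e-01,  9.86762026e-01, -4.56756723e-07, -7.22858542e-06]), 'force': array([ 0.07118716, -0.16249058, -0.52484428]), 'torque': array([ 0.01855675, -0.03862451,  0.00540259]), 'grip_force': 0.0, 'gripper_width': 0.08521678500761781}
```

View pics/sa.png

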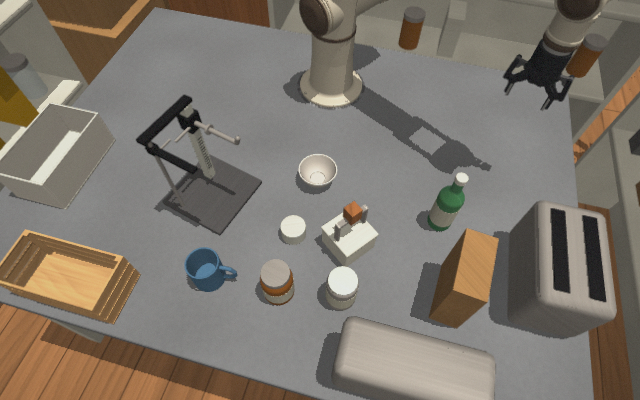

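View pics/sb.png

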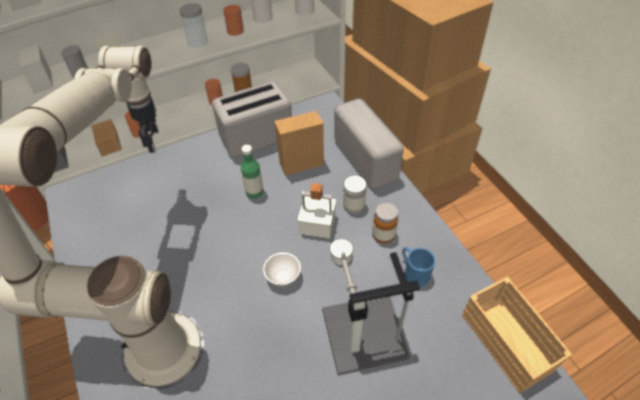

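The scene view shows the caddy at about (349,235) among the loose items. The scale is at (208,175), with its peg pointing at (237,138) and the marker tab at (170,158). Next I'll fit the scale pose from the known geometry and move above the caddy.

```bash
cat > fit.py <<'E'
from h import *
from scipy.optimize import least_squares
def fit_scale(ps,out=True):
    obs=[]
    for q in ps:
        for l in ["scale","hook","hook_seat","pointer_tip","marker_tip","marker_pad"]:
            r=place_of(q,l)
            if r and r[0]["p"]>.4: obs.append((q,l,np.array(r[0]["position"])))
    def pts(v):
        x,y,th,zh,zm=v;c,s=np.cos(th),np.sin(th)
        L={"scale":(0,0,0),"hook":(0,0,zh),"hook_seat":(-.1,0,zh+.006),"pointer_tip":(0,.07,zh),"marker_tip":(0,.08,zm),"marker_pad":(-.105,.12,zm+.005)}
        return {k:np.array([x+c*a-s*b,y+s*a+c*b,z]) for k,(a,b,z) in L.items()}
    def res(v):
        P=pts(v);return np.concatenate([proj(q,P[l])[0]-u for q,l,u in obs if l!="marker_tip"])
    s=least_squares(res,[.47,-.245,-1.75+0.0,.239,.258],loss="soft_l1",f_scale=1.5)
    return s.x,obs,pts(s.x)
if __name__=="__main__":
    np.set_printoptions(precision=4,suppress=True)
    v,obs,P=fit_scale([read_camera("scene"),read_camera("side")])
    print(v,np.degrees(v[2]));
    for q,l,u in obs: print(l,u,proj(q,P[l])[0],P[l])
E
python3 fit.py; python3 - <<'E'
from h import *
s=sense();T=Ro.from_quat(s["orientation"]).as_matrix();print(T.round(3))
print("tool delta",T.T@(np.array([.575,.194,.30])-s["eef_pos"]))
p=read_camera("wrist");print(np.round(p["T_tool_cam"],3),p["fovy"])
E
```

```text
[ 0.4741 -0.243  -1.7802  0.2288  0.2609] -101.99747324733396
scale [207.6 175.8] [209.0124 177.7333] [ 0.4741 -0.243   0.    ]
hook [186.4 163.2] [188.0885 123.1956] [ 0.4741 -0.243   0.2288]
hook_seat [222.5 133.5] [221.8263 136.1838] [ 0.4949 -0.1452  0.2348]
pointer_tip [175.1 145. ] [169.7426 142.8565] [ 0.5426 -0.2575  0.2288]
marker_tip [172.4 139.3] [162.6259 136.6422] [ 0.5524 -0.2596  0.2609]
marker_pad [187.5 164.8] [188.8003 165.0823] [ 0.6133 -0.1652  0.2659]
scale [357.2 351.3] [355.2995 349.7008] [ 0.4741 -0.243   0.    ]
hook [357.2 310.7] [359.0993 310.9599] [ 0.4741 -0.243   0.2288]
hook_seat [344.3 272.4] [347.1135 274.154 ] [ 0.4949 -0.1452  0.2348]
pointer_tip [386.8 300. ] [387.4944 303.8318] [ 0.5426 -0.2575  0.2288]
marker_tip [385.5 291.8] [392.8664 296.2127] [ 0.5524 -0.2596  0.2609]
marker_pad [397.7 256.3] [394.0307 254.5941] [ 0.6133 -0.1652  0.2659]
[[-0.947  0.32  -0.   ]
 [ 0.32   0.947 -0.   ]
 [ 0.    -0.    -1.   ]]
tool delta [-0.48264635 -0.20714929 -0.05771295]
[[ 0.001 -0.946 -0.324  0.085]
 [ 1.     0.001  0.     0.   ]
 [ 0.    -0.324  0.946 -0.132]
 [ 0.     0.     0.     1.   ]] 70.83597892753404
```

Request:
send_rows(
  moves=[
    [-0.03,-0.013,-0.009,0,0,0],
    [-0.03,-0.013,-0.009,0,0,0],
    [-0.03,-0.013,-0.009,0,0,0],
    [-0.03,-0.013,-0.009,0,0,0],
    [-0.03,-0.013,-0.009,0,0,0],
    [-0.03,-0.013,-0.009,0,0,0],
    [-0.03,-0.013,0,0,0,0],
    [-0.03,-0.013,0,0,0,0],
  ],
)

```text
clock: 3.22
eef_pos: [0.3795, 0.3684, 0.2974]
orientation: [0.162, 0.987, 0.001, 0.001]
force: [-0.3, 0.0, -1.1]
gripper_width: 0.0853
grip_force: 0.0
```

Request:
send_rows(
  moves=[
    [-0.03,-0.013,0,0,0,0],
    [-0.03,-0.013,0,0,0,0],
    [-0.03,-0.013,0,0,0,0],
    [-0.03,-0.013,0,0,0,0],
    [-0.03,-0.013,0,0,0,0],
    [-0.03,-0.013,0,0,0,0],
    [0,0,0,0,0,0],
    [0,0,0,0,0,0],
  ],
)

```text
clock: 3.88
eef_pos: [0.5245, 0.2367, 0.296]
orientation: [0.164, 0.987, -0.0, -0.0]
force: [0.2, 0.2, -0.1]
gripper_width: 0.0854
grip_force: 0.0
```

```bash
python3 - <<'E'
from h import *
np.set_printoptions(precision=4,suppress=True)
s=sense();print(s["clock"],s["eef_pos"],s["qpos"])
w=snap("wrist","w1.png");a=snap("scene","w1s.png")
for l,z in [("caddy_grip",.167),("caddy_eye",.14)]:
    for q,ss in((w,s),(a,None)):
        for r in place_of(q,l)[:2]: print(l,r["position"],r["p"],onz(q,r["position"],z,ss))
for r in trace(w,"caddy")[:1]: print(r["box"],r["p"])
E
```

```text
3.8833 [0.5245 0.2367 0.296 ] [ 0.2139  0.1289  1.5241  0.0002  1.4893 -1.0283]
caddy_grip [295.6, 251.3] 0.9 [0.5728 0.195  0.167 ]
caddy_grip [340.4, 272.8] 0.42 [0.6126 0.2315 0.167 ]
caddy_grip [349.6, 213.8] 0.8 [0.5801 0.1886 0.167 ]
caddy_grip [352.8, 217.5] 0.7 [0.5876 0.1978 0.167 ]
caddy_eye [293.1, 238.5] 0.77 [0.5699 0.1908 0.14  ]
caddy_eye [352.0, 217.4] 0.71 [0.5722 0.1947 0.14  ]
caddy_eye [291.5, 233.3] 0.64 [0.6503 0.0705 0.14  ]
[256.0, 160.3, 348.0, 277.9] 0.9
```

View pics/w1.png

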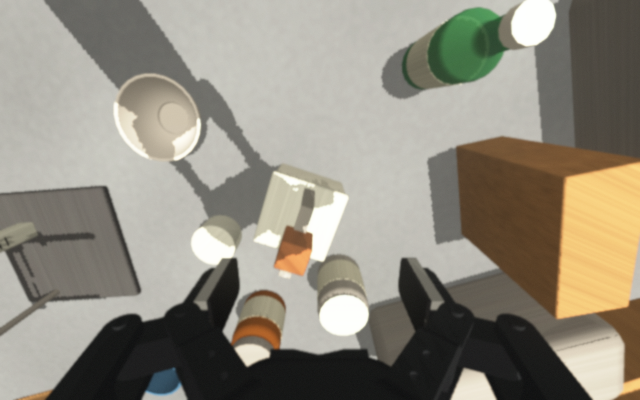

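The wrist view shows the lid corners at (283,165), (347,190), (318,262) and (256,238), the wooden grip at (294,250), and the stirrup ends near (308,200) and (285,273). I'll get the caddy yaw from these.

```bash
python3 - <<'E'
from h import *
np.set_printoptions(precision=4,suppress=True)
s=sense();w=read_camera("wrist")
C=[onz(w,u,.078,s)[:2] for u in[(283,165),(347,190),(318,262),(256,238)]]
for i in range(4):
    d=C[(i+1)%4]-C[i];print(C[i],np.linalg.norm(d),np.degrees(np.arctan2(d[1],d[0])))
print(np.mean(C,0))
e=onz(w,(285,273),.144,s)-onz(w,(308,194),.144,s);print(e,np.degrees(np.arctan2(e[1],e[0])))
import itertools
best=[]
m=trace(w,"caddy")[0]["mask"]
# overlay fit: silhouette IoU of box+grip over pose
from scipy.optimize import minimize
def sil(v):
    x,y,th=v;im=np.zeros(m.shape,np.uint8);c,sn=np.cos(th),np.sin(th)
    B=[((-.052,.052),(-.052,.052),(0,.078)),((-.016,.016),(-.016,.016),(.14,.182)),((-.007,.007),(.039,.045),(.078,.148)),((-.007,.007),(-.045,-.039),(.078,.148)),((-.007,.007),(-.045,.045),(.14,.148))]
    for b in B:
        P=np.array(list(itertools.product(*b)));W=np.c_[x+c*P[:,0]-sn*P[:,1],y+sn*P[:,0]+c*P[:,1],P[:,2]]
        cv2.fillConvexPoly(im,cv2.convexHull(proj(w,W,s).astype(np.float32)).round().astype(int),1)
    return -(m&(im>0)).sum()/(m|(im>0)).sum()
for t in np.arange(-90,90,10):
    r=minimize(sil,[.573,.194,np.radians(t)],method="Nelder-Mead",options=dict(initial_simplex=np.array([.573,.194,np.radians(t)])+np.array([[0,0,0],[.006,0,0],[0,.006,0],[0,0,.15]])))
    best.append((r.fun,*r.x[:2],np.degrees(r.x[2])))
print(np.array(sorted(best)[:4]))
E
```

```text
[0.4959 0.2006] 0.08802699698774816 49.59168710007572
[0.553  0.2676] 0.11303223298990477 -38.0052500069606
[0.642 0.198] 0.09330706334652081 -132.34932480975934
[0.5792 0.1291] 0.10977354911201885 139.3373979052845
[0.5675 0.1988]
[ 0.0828 -0.0574  0.    ] -34.71532665702319
[[-0.9623  0.5743  0.1925 51.7606]
 [-0.9584  0.5743  0.1923 51.9886]
 [-0.9576  0.5751  0.1915 52.5985]
 [-0.9575  0.5755  0.1911 52.7383]]
```

Request:
send_rows(
  moves=[
    [-0.03,-0.013,0,0,0,0],
    [-0.03,-0.013,0,0,0,0],
    [0,0,0,0,0,6.85],
    [0,0,0,0,0,6.85],
    [0,0,0,0,0,6.85],
    [0,0,0,0,0,6.85],
    [0,0,0,0,0,6.85],
    [0,0,0,0,0,6.85],
  ],
)

```text
clock: 5.0
eef_pos: [0.5721, 0.1943, 0.2963]
orientation: [0.501, 0.866, -0.0, -0.0]
force: [0.0, 0.2, -0.6]
gripper_width: 0.0856
grip_force: 0.0
```

Request:
send_rows(
  moves=[
    [0,0,0,0,0,6.85],
    [0,0,0,0,0,6.85],
    [0,0,0,0,0,6.85],
    [0,0,0,0,0,6.85],
    [0,0,0,0,0,6.85],
    [0,0,0,0,0,6.85],
    [0,0,0,0,0,6.85],
    [0,0,0,0,0,6.85],
  ],
)

```text
clock: 5.67
eef_pos: [0.5721, 0.1943, 0.2963]
orientation: [0.843, 0.538, -0.0, -0.0]
force: [-0.7, -0.0, 0.4]
gripper_width: 0.0855
grip_force: 0.0
```

Request:
send_rows(
  moves=[
    [0,0,0,0,0,6.85],
    [0,0,0,0,0,6.85],
    [0,0,0,0,0,0],
    [0,0,0,0,0,0],
  ],
)

```text
clock: 6.0
eef_pos: [0.5721, 0.1942, 0.2963]
orientation: [0.899, 0.438, -0.0, -0.0]
force: [0.3, -0.2, -0.5]
gripper_width: 0.0853
grip_force: 0.0
```

```bash
python3 - <<'E'
from h import *
np.set_printoptions(precision=4,suppress=True)
s=sense();print(s["clock"],s["eef_pos"],s["qpos"]);T=Ro.from_quat(s["orientation"]).as_matrix();print(T)
w=snap("wrist","w2.png")
for l,z in [("caddy_grip",.167),("caddy_eye",.14)]:
        for r in place_of(w,l)[:2]: print(l,r["position"],r["p"],onz(w,r["position"],z,s))
print(T.T@(np.array([.5743,.1925,.17-.008])-s["eef_pos"]))
E
```

```text
6.0 [0.5721 0.1942 0.2963] [0.1275 0.2033 1.4398 0.     1.4985 0.7918]
[[ 0.6165  0.7874 -0.    ]
 [ 0.7874 -0.6165 -0.    ]
 [-0.     -0.     -1.    ]]
caddy_grip [321.2, 197.7] 0.62 [0.5725 0.1917 0.167 ]
caddy_grip [460.2, 164.3] 0.33 [0.6956 0.1374 0.167 ]
caddy_eye [320.1, 187.2] 0.77 [0.5736 0.1946 0.14  ]
[-0.      0.0028  0.1343]
```

Request:
send_rows(
  moves=[
    [0,0.002,0.03,0,0,0],
    [0,0,0.03,0,0,0],
    [0,0,0.03,0,0,0],
    [0,0,0.025,0,0,0],
    [0,0,0.017,0,0,0],
    [0,0,0,0,0,0],
    [0,0,0,0,0,0],
  ],
)

```text
clock: 6.73
eef_pos: [0.5732, 0.1927, 0.1637]
orientation: [0.9, 0.437, -0.001, -0.0]
force: [-0.2, 0.5, -0.0]
gripper_width: 0.0856
grip_force: 0.0
```

Request:
send_rows(
  moves=[
    [0,0,0,0,0,0],
    [0,0,0,0,0,0],
    [0,0,0,0,0,0],
    [0,0,0,0,0,0],
    [0,0,0,0,0,0],
    [0,0,0,0,0,0],
    [0,0,0,0,0,0],
    [0,0,0,0,0,0],
  ],
  grip=-1,
)

```text
clock: 7.4
eef_pos: [0.5744, 0.1933, 0.1656]
orientation: [0.9, 0.436, 0.001, 0.0]
force: [-1.3, 1.9, 5.9]
gripper_width: 0.0307
grip_force: 61.4
```

Request:
send_rows(
  moves=[
    [0,0,-0.005,0,0,0],
    [0,0,-0.012,0,0,0],
    [0,0,-0.02,0,0,0],
    [0,0,-0.025,0,0,0],
    [0,0,-0.025,0,0,0],
    [0,0,-0.025,0,0,0],
    [0,0,-0.018,0,0,0],
    [0,0,-0.008,0,0,0],
  ],
)

```text
clock: 8.07
eef_pos: [0.5745, 0.1927, 0.3054]
orientation: [0.9, 0.436, 0.002, 0.001]
force: [1.1, 1.3, -6.0]
gripper_width: 0.0311
grip_force: 60.4
```

Request:
send_rows(
  moves=[
    [0,0,0,0,0,-5],
    [0,0,0,0,0,-6],
    [0,0,0,0,0,-5],
    [0,0,0,0,0,-5],
    [0,0,0,0,0,-5],
    [0,0,0,0,0,0],
    [0,0,0,0,0,0],
  ],
)

```text
clock: 8.65
eef_pos: [0.5732, 0.1926, 0.3009]
orientation: [0.779, 0.627, -0.001, -0.001]
force: [-0.8, -0.3, -6.6]
gripper_width: 0.0312
grip_force: 60.3
```

```bash
python3 - <<'E'
from fit import *
np.set_printoptions(precision=4,suppress=True)
s=sense();print(s["clock"],s["eef_pos"],s["force"],s["torque"],s["gripper_width"]);T=Ro.from_quat(s["orientation"]).as_matrix();print(T)
a=snap("scene","l1a.png");b=snap("side","l1b.png");w=snap("wrist","l1w.png")
for l in ["caddy_eye","caddy","caddy_grip"]:
    r=[place_of(q,l) for q in(a,b)]
    if all(r): print(l,tri([ray(q,x[0]["position"]) for q,x in zip((a,b),r)]),[x[0]["p"] for x in r])
for l in ["hook_seat","hook","marker_tip","pointer_tip","marker_pad","scale"]:
    print(l,[(r["position"],r["p"]) for r in place_of(w,l)[:1]])
v,obs,P=fit_scale([a,b]);print(v,np.degrees(v[2]),P)
E
```

```text
8.65 [0.5732 0.1926 0.3009] [-0.7908 -0.3489 -6.6238] [-0.0165  0.0111 -0.0224] 0.031223796019959924
[[ 0.2149  0.9766 -0.0027]
 [ 0.9766 -0.2149 -0.0004]
 [-0.001  -0.0025 -1.    ]]
caddy_eye (array([0.5776, 0.1946, 0.2766]), [np.float64(3.6), np.float64(3.6)]) [0.58, 0.57]
caddy (array([0.5651, 0.1892, 0.1313]), [np.float64(2.5), np.float64(2.5)]) [0.6, 0.84]
caddy_grip (array([0.5731, 0.1875, 0.2963]), [np.float64(3.3), np.float64(3.3)]) [0.72, 0.61]
hook_seat []
hook [([435.8, 218.0], 0.62)]
marker_tip []
pointer_tip [([233.9, 253.5], 0.55)]
marker_pad []
scale []
[ 0.4727 -0.2344 -1.8378  0.2361  0.2609] -105.29643354451086 {'scale': array([ 0.4727, -0.2344,  0.    ]), 'hook': array([ 0.4727, -0.2344,  0.2361]), 'hook_seat': array([ 0.4991, -0.1379,  0.2421]), 'pointer_tip': array([ 0.5403, -0.2528,  0.2361]), 'marker_tip': array([ 0.5499, -0.2555,  0.2609]), 'marker_pad': array([ 0.6162, -0.1647,  0.2659])}
```

```bash
cat > sfit.py <<'E'
from h import *
import itertools
from scipy.optimize import minimize
np.set_printoptions(precision=4,suppress=True)
a=read_camera("scene");b=read_camera("side")
ms=[]
for q in(a,b):
    m=np.zeros((400,640),bool)
    for l in["scale","hook","marker"]:
        for r in trace(q,l)[:1]:
            print(l,r["p"],np.round(r["box"]),r["mask"].sum())
            if r["p"]>.5: m|=r["mask"]
    ms.append(m)
def sil(q,v,zh=.239,zm=.261):
    x,y,th=v;im=np.zeros((400,640),np.uint8);c,sn=np.cos(th),np.sin(th)
    B=[((-.14,.06),(-.06,.14),(0,.014)),((-.012,.012),(-.012,.012),(0,.30)),((-.005,.005),(.115,.125),(0,.30)),((-.012,.012),(-.012,.125),(.29,.302)),((-.019,.019),(-.02,.02),(zh-.025,zh+.025)),((-.14,0),(-.006,.006),(zh-.006,zh+.006)),((-.152,-.14),(-.006,.006),(zh-.006,zh+.024)),((-.121,0),(.111,.129),(zm-.005,zm+.005)),((-.011,.011),(.109,.131),(zm-.011,zm+.011))]
    for k in B:
        P=np.array(list(itertools.product(*k)));W=np.c_[x+c*P[:,0]-sn*P[:,1],y+sn*P[:,0]+c*P[:,1],P[:,2]]
        cv2.fillConvexPoly(im,cv2.convexHull(proj(q,W).astype(np.float32)).round().astype(int),1)
    return im>0
def iou(q,m,v): s=sil(q,v);return (m&s).sum()/(m|s).sum()
x0=np.array([.473,-.238,-1.80])
for name,S in(("both",(0,1)),("scene",(0,)),("side",(1,))):
    r=minimize(lambda v:-sum(iou((a,b)[i],ms[i],v) for i in S),x0,method="Nelder-Mead",options=dict(initial_simplex=x0+np.array([[0,0,0],[.01,0,0],[0,.01,0],[0,0,.1]])))
    v=r.x;print(name,r.fun,v[:2],np.degrees(v[2]),"seat",v[:2]-.1*np.array([np.cos(v[2]),np.sin(v[2])]))
    if name=="both": vb=v
o=[]
for q,n,(u0,v0) in((a,"a",(120,70)),(b,"b",(290,220))):
    im=cv2.cvtColor(q["frame"],cv2.COLOR_RGB2BGR)
    cs,_=cv2.findContours(sil(q,vb).astype(np.uint8),cv2.RETR_LIST,cv2.CHAIN_APPROX_NONE);cv2.drawContours(im,cs,-1,(0,0,255),1)
    o.append(cv2.resize(im[v0:v0+170,u0:u0+170],None,fx=2.3,fy=2.3,interpolation=cv2.INTER_CUBIC))
cv2.imwrite("pics/fit.png",np.hstack(o))
E
python3 sfit.py
```

```text
scale 0.6 [135.  94. 260. 237.] 6726
hook 0.59 [174. 108. 241. 145.] 722
marker 0.73 [147. 140. 198. 174.] 481
scale 0.76 [324. 253. 419. 373.] 6440
hook 0.8 [340. 250. 369. 319.] 464
marker 0.74 [392. 254. 411. 302.] 268
both -1.8325271826956093 [ 0.4704 -0.2415] -104.7936315462325 seat [ 0.4959 -0.1448]
scene -0.8890510948905109 [ 0.4698 -0.2404] -104.35691154907903 seat [ 0.4946 -0.1435]
side -0.9405749851807943 [ 0.4697 -0.2412] -104.98484047008427 seat [ 0.4956 -0.1446]
```

View pics/fit.png

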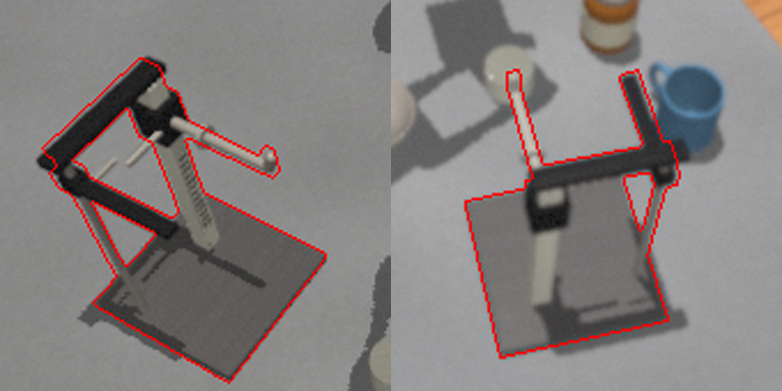

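The red outline matches the scale in both views, so the seat is at (0.4955,-0.1445) with yaw -104.7°. Next I'll carry the caddy to 100 mm in front of the seat, aligned.

Request:
send_rows(
  moves=[
    [0,0,0,0,0,2.3],
    [-0.01,0.002,0,0,0,0],
    [-0.02,0.002,0,0,0,0],
    [-0.03,0.002,0,0,0,0],
    [-0.035,0.002,0,0,0,0],
    [-0.035,0.002,0,0,0,0],
    [-0.035,0,0,0,0,0],
    [-0.03,0,0,0,0,0],
  ],
)

```text
clock: 11.07
eef_pos: [0.5335, -0.0012, 0.3025]
orientation: [0.791, 0.612, -0.0, 0.001]
force: [0.6, 0.1, -5.9]
gripper_width: 0.031
grip_force: 60.3
```

Request:
send_rows(
  moves=[
    [-0.025,0,0,0,0,0],
    [-0.015,0,0,0,0,0],
    [-0.01,0,0,0,0,0],
    [0,0,0,0,0,0],
    [0,0,0,0,0,0],
  ],
)

```text
clock: 11.48
eef_pos: [0.5218, -0.0468, 0.3024]
orientation: [0.791, 0.612, 0.0, -0.0]
force: [0.2, 1.3, -6.8]
gripper_width: 0.0308
grip_force: 60.3
```

```bash
cat > chk.py <<'E'
from h import *
import sys
np.set_printoptions(precision=4,suppress=True)
s=sense();T=Ro.from_quat(s["orientation"]).as_matrix();th=np.radians(-104.7)
print(s["clock"],s["eef_pos"],"yaw x",np.degrees(np.arctan2(T[1,0],T[0,0])),s["force"]);print(T[:,2])
d=s["eef_pos"][:2]-[.4702,-.2412];c,n=np.cos(th),np.sin(th)
print("in scale:",c*d[0]+n*d[1],-n*d[0]+c*d[1])
a=snap("scene",sys.argv[1]+"a.png");b=snap("side",sys.argv[1]+"b.png")
for l in ["caddy_eye","caddy","hook_seat"]:
    r=[place_of(q,l) for q in(a,b)]
    if all(r): print(l,tri([ray(q,x[0]["position"]) for q,x in zip((a,b),r)]),[(np.round(x[0]["position"]),x[0]["p"]) for x in r])
o=[cv2.resize(q["frame"][v:v+190,u:u+190,::-1],None,fx=2.1,fy=2.1,interpolation=cv2.INTER_CUBIC) for q,u,v in((a,130,60),(b,270,180))]
cv2.imwrite("pics/"+sys.argv[1]+".png",np.hstack(o))
E
python3 chk.py e1
```

```text
11.4833 [ 0.5218 -0.0468  0.3024] yaw x 75.4058761342046 [ 0.211   1.3413 -6.7799]
[ 0.0003  0.0007 -1.    ]
in scale: -0.201120119355039 0.0006255155641754565
caddy_eye (array([ 0.5251, -0.0441,  0.2778]), [np.float64(1.4), np.float64(1.4)]) [(array([256., 142.]), 0.62), (array([340., 230.]), 0.68)]
caddy (array([ 0.5199, -0.0518,  0.1364]), [np.float64(0.5), np.float64(0.5)]) [(array([261., 177.]), 0.75), (array([338., 263.]), 0.67)]
hook_seat (array([ 0.4911, -0.142 ,  0.241 ]), [np.float64(2.3), np.float64(2.3)]) [(array([222., 134.]), 0.62), (array([344., 272.]), 0.75)]
```

View pics/e1.png

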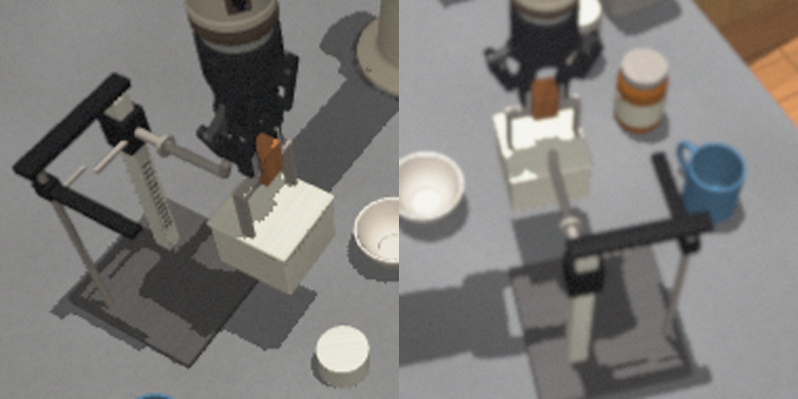

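The caddy's window is in line with the peg: the grip is left of the peg tip in the scene crop, and the side view shows the peg centred. I'll slide it in.

Request:
send_rows(
  moves=[
    [-0.008,0,0,0,0,0],
    [-0.014,0,0,0,0,0],
    [-0.016,0,0,0,0,0],
    [-0.016,0,0,0,0,0],
    [-0.016,0,0,0,0,0],
    [-0.016,0,0,0,0,0],
    [-0.01,0,0,0,0,0],
    [-0.005,0,0,0,0,0],
  ],
)

```text
clock: 12.55
eef_pos: [0.496, -0.1462, 0.3023]
orientation: [0.792, 0.611, -0.0, 0.0]
force: [-0.3, 0.2, -6.5]
gripper_width: 0.0308
grip_force: 60.3
```

Request:
send_rows(
  moves=[
    [0,0,0.006,0,0,0],
    [0,0,0.006,0,0,0],
    [0,0,0.006,0,0,0],
    [0,0,0.004,0,0,0],
    [0,0,0,0,0,0],
    [0,0,0,0,0,0],
  ],
)

```text
clock: 13.05
eef_pos: [0.4963, -0.144, 0.2797]
orientation: [0.791, 0.612, -0.0, -0.001]
force: [0.5, 0.4, -6.0]
gripper_width: 0.0311
grip_force: 60.3
```

```bash
python3 chk.py e2
```

```text
13.05 [ 0.4963 -0.144   0.2797] yaw x 75.4795510239716 [ 0.5347  0.4419 -6.0179]
[-0.001   0.0006 -1.    ]
in scale: -0.10065895897252887 0.0005919309327131715
caddy_eye (array([ 0.499 , -0.1426,  0.2558]), [np.float64(0.7), np.float64(0.7)]) [(array([221., 132.]), 0.56), (array([349., 268.]), 0.75)]
caddy (array([ 0.494 , -0.144 ,  0.1156]), [np.float64(5.6), np.float64(5.6)]) [(array([233., 166.]), 0.73), (array([348., 298.]), 0.63)]
hook_seat (array([ 0.4949, -0.1415,  0.2395]), [np.float64(4.2), np.float64(4.2)]) [(array([221., 136.]), 0.83), (array([345., 271.]), 0.71)]
```

View pics/e2.png

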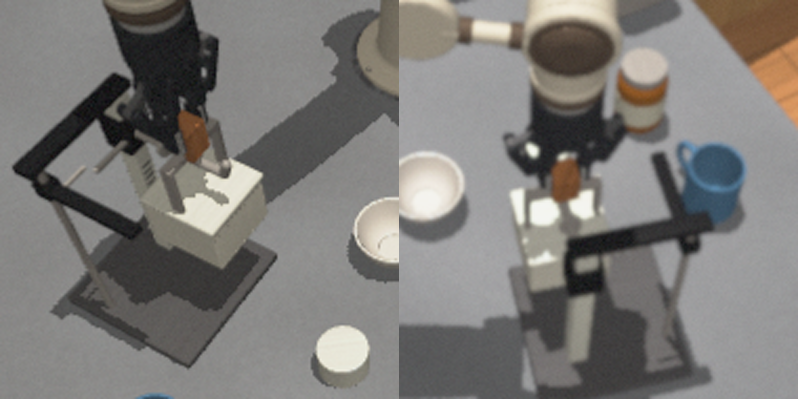

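The peg tip shows through the window, under the grip. I'll lower slowly and watch the force.

Request:
send_rows(
  moves=[
    [0,0,0.003,0,0,0],
    [0,0,0.003,0,0,0],
    [0,0,0.003,0,0,0],
    [0,0,0.003,0,0,0],
    [0,0,0.003,0,0,0],
    [0,0,0.003,0,0,0],
    [0,0,0.003,0,0,0],
    [0,0,0.003,0,0,0],
  ],
)

```text
clock: 14.12
eef_pos: [0.4964, -0.1446, 0.2561]
orientation: [0.791, 0.612, -0.0, -0.0]
force: [-1.2, -0.0, -3.5]
gripper_width: 0.031
grip_force: 60.5
```

Request:
send_rows(
  moves=[
    [0,0,0.003,0,0,0],
    [0,0,0.003,0,0,0],
    [0,0,0.003,0,0,0],
    [0,0,0.003,0,0,0],
    [0,0,0.003,0,0,0],
    [0,0,0.003,0,0,0],
    [0,0,0,0,0,0],
    [0,0,0,0,0,0],
  ],
)

```text
clock: 14.78
eef_pos: [0.4964, -0.1446, 0.2383]
orientation: [0.791, 0.612, -0.0, -0.0]
force: [-2.3, 0.6, -2.2]
gripper_width: 0.0311
grip_force: 60.9
```

```bash
cat > f.py <<'E'
from h import *
np.set_printoptions(precision=3,suppress=True)
F=[]
for i in range(8):
    p=read_camera("scene");s=sense();F.append(np.r_[s["force"],s["torque"],s["eef_pos"]])
print(s["clock"],np.mean(F,0),np.std(F,0)[:3])
E
python3 f.py
```

```text
15.1833 [-2.232  1.003 -2.436  0.2    0.391 -0.     0.496 -0.145  0.238] [0.437 0.367 0.252]
```

```bash
python3 chk.py e3; python3 - <<'E'
from h import *
p=read_camera("wrist")
im=cv2.imread("pics/e3.png");w=cv2.resize(p["frame"][120:400,180:460,::-1],(399,399))
c=np.hstack([im,w]);cv2.imwrite("pics/e3c.png",cv2.resize(c,(800,int(c.shape[0]*800/c.shape[1]))))
E
```

```text
15.1833 [ 0.4965 -0.1446  0.2384] yaw x 75.43582362424512 [-2.5778  0.2352 -2.3833]
[ 0.0001 -0.0001 -1.    ]
in scale: -0.10010342533964621 0.0008890703215907944
caddy_eye (array([ 0.4983, -0.1483,  0.2123]), [np.float64(4.8), np.float64(4.8)]) [(array([224., 142.]), 0.8), (array([350., 280.]), 0.97)]
caddy (array([ 0.4853, -0.1489,  0.0681]), [np.float64(5.6), np.float64(5.6)]) [(array([236., 173.]), 0.74), (array([345., 310.]), 0.83)]
hook_seat (array([ 0.4925, -0.1384,  0.2113]), [np.float64(0.7), np.float64(0.7)]) [(array([226., 143.]), 0.82), (array([344., 277.]), 0.86)]
```

View pics/e3c.png

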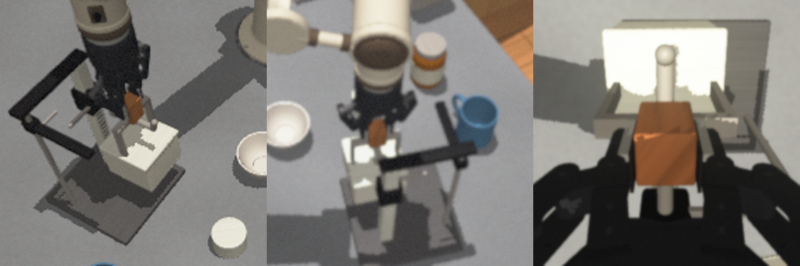

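The peg is centred under the grip and nothing else is touching. I'll keep lowering, with a slight sideways relief.

Request:
send_rows(
  moves=[
    [0,-0.001,0.002,0,0,0],
    [0,0,0.0025,0,0,0],
    [0,0,0.0025,0,0,0],
    [0,0,0.0025,0,0,0],
    [0,0,0.0025,0,0,0],
    [0,0,0.002,0,0,0],
    [0,0,0,0,0,0],
    [0,0,0,0,0,0],
  ],
)

```text
clock: 16.3
eef_pos: [0.4959, -0.1445, 0.2246]
orientation: [0.791, 0.612, 0.0, 0.0]
force: [3.4, -0.7, -0.8]
gripper_width: 0.0311
grip_force: 61.0
```

```bash
python3 f.py
```

```text
16.7 [ 3.476 -0.059 -0.384 -0.011 -0.626 -0.006  0.496 -0.144  0.225] [0.336 0.545 0.502]
```

Request:
send_rows(
  moves=[
    [0,0.0005,0.001,0,0,0],
    [0,0,0.001,0,0,0],
    [0,0,0.001,0,0,0],
    [0,0,0,0,0,0],
    [0,0,0,0,0,0],
  ],
)

```text
clock: 17.12
eef_pos: [0.4957, -0.1445, 0.2211]
orientation: [0.791, 0.612, -0.0, -0.0]
force: [1.5, -0.3, -0.3]
gripper_width: 0.0312
grip_force: 61.1
```

```bash
python3 f.py
```

```text
17.5167 [ 0.722 -0.673 -0.581 -0.104 -0.118  0.012  0.496 -0.144  0.221] [0.638 0.51  0.413]
```

Request:
send_rows(
  moves=[
    [0,0,0,0,0,0],
    [0,0,0,0,0,0],
    [0,0,0,0,0,0],
    [0,0,0,0,0,0],
    [0,0,0,0,0,0],
    [0,0,0,0,0,0],
  ],
  grip=0.4,
)

```text
clock: 18.02
eef_pos: [0.4959, -0.1444, 0.2213]
orientation: [0.791, 0.612, -0.0, -0.0]
force: [-0.2, -0.7, 0.1]
gripper_width: 0.0599
grip_force: 0.0
```

```bash
python3 f.py; python3 chk.py e4 ; python3 - <<'E'
from h import *
p=read_camera("wrist")
im=cv2.imread("pics/e4.png");w=cv2.resize(p["frame"][120:400,180:460,::-1],(399,399))
c=np.hstack([im,w]);cv2.imwrite("pics/e4c.png",cv2.resize(c,(800,int(c.shape[0]*800/c.shape[1]))))
E
```

```text
18.4167 [-0.285  0.093  0.078 -0.006 -0.002  0.013  0.496 -0.144  0.221] [0.322 0.496 0.285]
18.4167 [ 0.496  -0.1445  0.2213] yaw x 75.43156425831971 [-0.2123  0.8232  0.6094]
[-0. -0. -1.]
in scale: -0.10009232307821558 0.0003680104955029982
caddy_eye (array([ 0.4964, -0.1447,  0.1901]), [np.float64(4.0), np.float64(4.0)]) [(array([227., 148.]), 0.91), (array([349., 284.]), 0.75)]
caddy (array([ 0.495 , -0.1475,  0.0456]), [np.float64(4.8), np.float64(4.8)]) [(array([236., 181.]), 0.76), (array([348., 311.]), 0.67)]
hook_seat (array([ 0.4941, -0.142 ,  0.1912]), [np.float64(4.3), np.float64(4.3)]) [(array([225., 149.]), 0.63), (array([344., 282.]), 0.84)]
```

View pics/e4c.png

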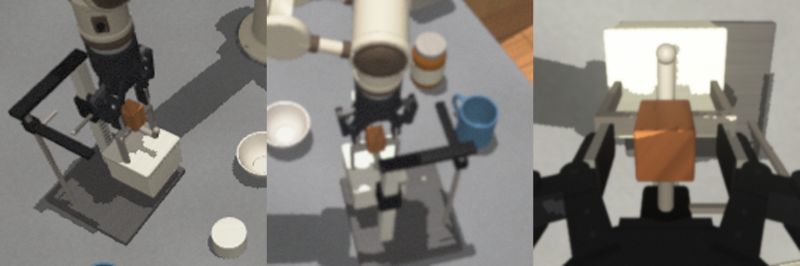

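The caddy hangs freely on the peg and the fingers are clear of the grip. I'll go straight up, shut the gripper and move over the marker pad.

Request:
send_rows(
  moves=[
    [0,0,-0.006,0,0,0],
    [0,0,-0.012,0,0,0],
    [0,0,-0.018,0,0,0],
    [0,0,-0.02,0,0,0],
    [0,0,-0.02,0,0,0],
    [0,0,-0.02,0,0,0],
    [0,0,-0.02,0,0,0],
    [0,0,-0.004,0,0,0],
  ],
)

```text
clock: 19.53
eef_pos: [0.4974, -0.1452, 0.3467]
orientation: [0.791, 0.612, 0.002, 0.004]
force: [0.0, 0.3, -0.1]
gripper_width: 0.0597
grip_force: 0.0
```

Request:
send_rows(
  moves=[
    [0,0.01,0,0,0,0],
    [0,0.02,0,0,0,0],
    [0,0.025,0,0,0,0],
    [0,0.025,0,0,0,0],
    [0.005,0.02,0,0,0,0],
    [0,0.02,0,0,0,0],
    [0,0,0,0,0,0],
    [0,0,0,0,0,0],
  ],
  grip=-1,
)

```text
clock: 20.2
eef_pos: [0.6135, -0.1698, 0.3403]
orientation: [0.791, 0.612, -0.0, -0.001]
force: [0.4, -0.8, 0.5]
gripper_width: -0.0
grip_force: 0.0
```

```bash
cat > lev.py <<'E'
from h import *
import sys
np.set_printoptions(precision=4,suppress=True)
s=sense();d=s["eef_pos"][:2]-[.4702,-.2412];th=np.radians(-104.7);c,n=np.cos(th),np.sin(th)
print(s["clock"],s["eef_pos"],s["force"],s["gripper_width"],"in scale:",c*d[0]+n*d[1],-n*d[0]+c*d[1])
o=np.array([.4702,-.2412]);
def w(a,b,z): return np.array([o[0]+c*a-n*b,o[1]+n*a+c*b,z])
def zfit(q,uv,a,b):
    o2,dd=ray(q,uv)
    # z at vertical line through (a,b) closest to ray
    p=w(a,b,0);A=np.c_[dd,[0,0,-1]];return -(np.linalg.lstsq(np.c_[dd,-np.array([0,0,1.])],p-o2,rcond=None)[0][1])*-1
for k in range(int(sys.argv[1])):
    for cam in("scene","side"):
        q=read_camera(cam)
        for l,(a,b) in dict(pointer_tip=(0,.07),marker_tip=(0,.075),hook=(0,0),hook_seat=(-.1,0),marker_pad=(-.105,.12),marker=(0,.12),caddy_eye=(-.1,0)).items():
            r=place_of(q,l)
            if r: print(cam,l,np.round(r[0]["position"],1),round(r[0]["p"],2),"z=%.4f"%zfit(q,r[0]["position"],a,b))
for cam,(u,v) in dict(scene=(140,90),side=(320,240)).items():
    q=snap(cam,"x.png");cv2.imwrite("pics/lev_%s_%s.png"%(sys.argv[2],cam),cv2.resize(q["frame"][v:v+80,u:u+100,::-1],None,fx=5,fy=5,interpolation=cv2.INTER_CUBIC))
E
python3 lev.py 1 A
```

```text
20.2 [ 0.6135 -0.1698  0.3403] [ 0.3597 -0.7891  0.4785] -4.215045803339725e-05 in scale: -0.10544212917298884 0.1204669535774335
scene pointer_tip [180.9 158.6] 0.58 z=0.1593
scene marker_tip [170.5 135.2] 0.6 z=0.2493
scene hook [193.1 131.5] 0.8 z=0.1952
scene hook_seat [229.4 150.1] 0.92 z=0.1813
scene marker_pad [188.9 165.1] 0.84 z=0.2615
scene marker [153.1 147.3] 0.88 z=0.2562
scene caddy_eye [226.1 149.2] 0.64 z=0.1875
side pointer_tip [386.8 307.1] 0.92 z=0.2200
side marker_tip [385.1 295.2] 0.91 z=0.2704
side hook [358.7 318.7] 0.7 z=0.1902
side hook_seat [346.8 281.2] 0.67 z=0.1996
side marker_pad [399.9 257.6] 0.65 z=0.2640
side marker [408.  294.7] 0.54 z=0.2589
side caddy_eye [347.2 286.8] 0.93 z=0.1719
```

Request:
send_rows(
  moves=[
    [0,0,0.02,0,0,0],
    [0,0,0.02,0,0,0],
    [0,0,0.015,0,0,0],
    [0,0,0.005,0,0,0],
    [0,0,0.005,0,0,0],
    [0,0,0.005,0,0,0],
    [0,0,0.005,0,0,0],
  ],
)

```text
clock: 21.68
eef_pos: [0.6138, -0.17, 0.2676]
orientation: [0.791, 0.612, 0.0, 0.001]
force: [-2.3, 1.3, 2.6]
gripper_width: 0.0002
grip_force: 1.5
```

Request:
send_rows(
  moves=[
    [0,0,0.005,0,0,0],
    [0,0,0.005,0,0,0],
    [0,0,0.005,0,0,0],
    [0,0,0.005,0,0,0],
    [0,0,0.005,0,0,0],
    [0,0,0.005,0,0,0],
    [0,0,0.005,0,0,0],
    [0,0,0,0,0,0],
  ],
)

```text
clock: 22.35
eef_pos: [0.6131, -0.1698, 0.2299]
orientation: [0.791, 0.612, -0.0, -0.0]
force: [-0.6, -0.3, -0.1]
gripper_width: 0.0002
grip_force: 0.0
```

```bash
sed -i 's/pointer_tip=(0,.07),marker_tip=(0,.075)/pointer_tip=(-.02,.07),marker_tip=(-.02,.075)/' lev.py; python3 lev.py 1 B
```

```text
22.35 [ 0.6131 -0.1698  0.2299] [-0.6079 -0.3267 -0.1444] 0.00018526414735385008 in scale: -0.1053837507464758 0.12013515178016397
scene pointer_tip [194.7 174.7] 0.61 z=0.1019
scene marker_tip [175.  148.8] 0.52 z=0.2205
scene hook [196.1 134.6] 0.7 z=0.1817
scene hook_seat [226.1 147.6] 0.77 z=0.1932
scene marker_pad [193.5 175.9] 0.66 z=0.2216
scene marker [158.7 158.9] 0.67 z=0.2149
scene caddy_eye [224.4 147.9] 0.64 z=0.1937
side pointer_tip [385.6 307.9] 0.61 z=0.1812
side marker_tip [385.8 303.6] 0.82 z=0.1988
side hook [356.6 316.9] 0.68 z=0.1984
side hook_seat [344.8 284.1] 0.77 z=0.1849
side marker_pad [396.4 266.4] 0.79 z=0.2224
side marker [405.3 304.4] 0.49 z=0.2112
side caddy_eye [346.6 285.1] 0.92 z=0.1803
```

Request:
send_rows(
  moves=[
    [0,0,0.005,0,0,0],
    [0,0,0.005,0,0,0],
    [0,0,0.005,0,0,0],
    [0,0,0,0,0,0],
  ],
)

```text
clock: 23.58
eef_pos: [0.6132, -0.1698, 0.2151]
orientation: [0.791, 0.612, -0.0, -0.0]
force: [0.4, -1.0, 0.4]
gripper_width: 0.0001
grip_force: 0.4
```

```bash
python3 lev.py 2 C; cd pics; python3 -c "
import cv2,numpy as np
a=cv2.imread('lev_C_scene.png');b=cv2.imread('lev_C_side.png')
cv2.imwrite('levC.png',np.hstack([a[:,:400],b[:,100:]]))"
```

```text
23.5833 [ 0.6132 -0.1698  0.2151] [ 0.3697 -1.0309  0.3815] 0.0001244474099799982 in scale: -0.1053787627396918 0.12020257995849136
scene marker_tip [178.8 151.8] 0.7 z=0.2064
scene hook [195.  133.4] 0.81 z=0.1869
scene hook_seat [225.6 151.1] 0.58 z=0.1811
scene marker_pad [193.9 180.9] 0.75 z=0.2044
scene marker [161.7 161.3] 0.67 z=0.2035
scene caddy_eye [223.6 148.6] 0.81 z=0.1920
side pointer_tip [381.5 304.8] 0.73 z=0.1926
side marker_tip [382.4 308.6] 0.59 z=0.1702
side hook [358.4 317.7] 0.79 z=0.1953
side hook_seat [346.4 281.8] 0.57 z=0.1966
side marker_pad [391.7 269.4] 0.8 z=0.2045
side marker [403.9 308.1] 0.76 z=0.1916
side caddy_eye [346.6 283.1] 0.95 z=0.1902
scene pointer_tip [280.6 292.1] 0.6 z=-0.9132
scene marker_tip [177.9 152.4] 0.55 z=0.2056
scene hook [192.2 135.1] 0.77 z=0.1842
scene hook_seat [224.6 150.3] 0.82 z=0.1850
scene marker_pad [195.  179.5] 0.65 z=0.2077
scene marker [233.6 182.4] 0.44 z=0.0484
scene caddy_eye [224.6 149.3] 0.72 z=0.1885
side pointer_tip [387.  305.5] 0.59 z=0.1947
side marker_tip [386.  306.3] 0.72 z=0.1856
side hook [355.7 322. ] 0.57 z=0.1707
side hook_seat [345.2 282.1] 0.91 z=0.1949
side marker_pad [396.7 267.2] 0.61 z=0.2191
side marker [418.1 272.8] 0.58 z=0.3602
side caddy_eye [348.4 282.7] 0.62 z=0.1927
```

View pics/levC.png

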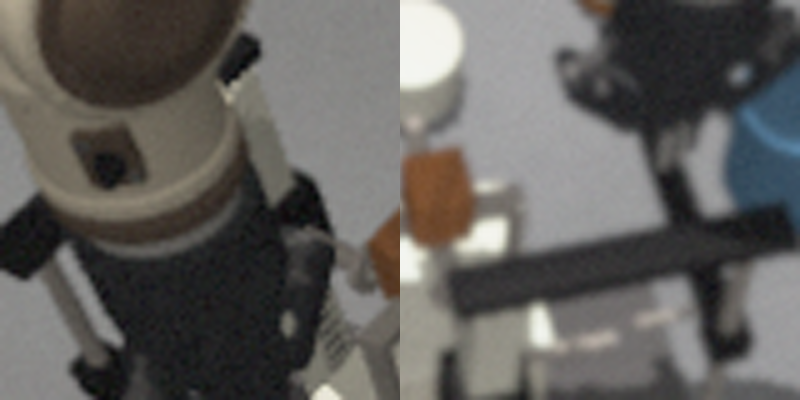

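The side crop shows the pointer tip at about (607,338) and the marker arrow tip at about (637,325), so the marker is still a few mm high. The gripper blocks the scene view, so I'll back off and measure from both cameras.

Request:
send_rows(
  moves=[
    [0,0,-0.01,0,0,0],
    [0,0,-0.03,0,0,0],
    [0,0,-0.03,0,0,0],
    [0,0,-0.03,0,0,0],
    [0.03,0,0,0,0,0],
    [0.035,0,0,0,0,0],
    [0.035,0,0,0,0,0],
    [0.035,0,0,0,0,0],
  ],
)

```text
clock: 25.95
eef_pos: [0.6477, -0.0379, 0.3177]
orientation: [0.791, 0.611, 0.001, 0.001]
force: [0.0, 0.1, 0.3]
gripper_width: -0.0002
grip_force: 0.0
```

Request:
send_rows(
  moves=[
    [0.035,0,0,0,0,0],
    [0.03,0,0,0,0,0],
    [0,0,0,0,0,0],
    [0,0,0,0,0,0],
  ],
)

```text
clock: 26.28
eef_pos: [0.6638, 0.0252, 0.317]
orientation: [0.79, 0.613, 0.0, 0.0]
force: [0.1, 0.0, -0.0]
gripper_width: -0.0001
grip_force: 0.0
```

```bash
cat > avg.py <<'E'
from h import *
import sys
o=[]
for cam,(u,v) in dict(scene=(140,110),side=(350,280)).items():
    f=[read_camera(cam) for _ in range(6)];m=np.mean([x["frame"].astype(float) for x in f],0).astype(np.uint8)
    cv2.imwrite("pics/avg_%s_%s.png"%(sys.argv[1],cam),m[:,:,::-1])
    o.append(cv2.resize(m[v:v+55,u:u+55,::-1],(400,400),interpolation=cv2.INTER_CUBIC))
cv2.imwrite("pics/avg_%s.png"%sys.argv[1],np.hstack(o))
E
python3 avg.py D; python3 lev.py 2 D | grep -E "tip|hook |seat|eye|scale:|marker"
```

```text
26.8833 [0.6636 0.0235 0.3163] [-0.461  -0.3963 -0.422 ] 0.00011463294168167793 in scale: -0.3051098933198936 0.1199469350282458
scene pointer_tip [179.9 154.4] 0.69 z=0.1937
scene marker_tip [178.5 155.3] 0.65 z=0.1955
scene hook [194.  132.2] 0.75 z=0.1920
scene hook_seat [229.8 148.7] 0.56 z=0.1861
scene marker [162.2 162.3] 0.57 z=0.1997
scene caddy_eye [225.4 146.8] 0.73 z=0.1967
side pointer_tip [383.7 306.7] 0.6 z=0.1852
side marker_tip [384.  305.7] 0.61 z=0.1865
side hook [356.4 318. ] 0.77 z=0.1926
side hook_seat [347.2 280.8] 0.6 z=0.2017
side marker_pad [393.  269.4] 0.76 z=0.2057
side marker [404.3 306.5] 0.84 z=0.1998
side caddy_eye [345.6 284.9] 0.56 z=0.1811
scene pointer_tip [180.  156.2] 0.79 z=0.1877
scene marker_tip [178.  154.5] 0.75 z=0.1987
scene hook [192.4 133.5] 0.55 z=0.1893
scene hook_seat [225.9 148.4] 0.76 z=0.1905
scene marker_pad [198.1 178.2] 0.83 z=0.2082
scene marker [162.1 163.4] 0.98 z=0.1963
scene caddy_eye [224.7 148.8] 0.82 z=0.1902
side pointer_tip [384.3 305.5] 0.67 z=0.1918
side marker_tip [384.4 303.1] 0.54 z=0.1998
side hook [359.6 318. ] 0.97 z=0.1944
side hook_seat [344.9 280.9] 0.84 z=0.2007
side marker_pad [394.7 269.9] 0.84 z=0.2050
side marker [405.1 307.1] 0.87 z=0.1980
side caddy_eye [347.4 282.1] 0.81 z=0.1954
```

View pics/avg_D.png

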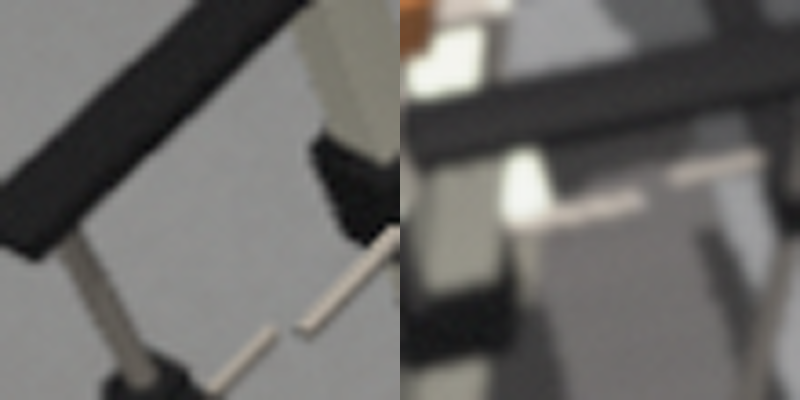

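```bash
cat > t.py <<'E'
from h import *
np.set_printoptions(precision=4,suppress=True)
a=read_camera("scene");b=read_camera("side");th=np.radians(-104.7);c,n=np.cos(th),np.sin(th)
f=lambda p,o:(np.array(p)/(400/55)+np.array(o)-.5)
def go(D):
    for k,(s,d) in D.items():
        X,e=tri([ray(a,f(s,(140,110))),ray(b,f(d,(350,280)))]);r=X[:2]-[.4702,-.2412]
        print(k,X,e,"scale xy",c*r[0]+n*r[1],-n*r[0]+c*r[1])
go({"pointer tip":((303,330),(243,202)),"marker tip":((274,330),(272,181)),"pointer root":((390,242),(130,222)),"marker root":((213,392),(364,157))})
E
python3 t.py
```

```text
pointer tip [ 0.5418 -0.2426  0.1873] [np.float64(1.1), np.float64(1.1)] scale xy -0.016848596740880926 0.06960959397077021
marker tip [ 0.551  -0.2449  0.1979] [np.float64(0.7), np.float64(0.7)] scale xy -0.0169112893982889 0.07913240998270189
pointer root [ 0.5022 -0.2309  0.1896] [np.float64(3.3), np.float64(3.3)] scale xy -0.018092106918804973 0.028370516001429355
marker root [ 0.5817 -0.2518  0.2   ] [np.float64(1.6), np.float64(1.6)] scale xy -0.018047138485092182 0.11049387313523062
```

The marker triangulates to z=0.198 and the pointer to 0.188, so the marker needs about 10 mm more. I'll go back and press to TCP z of about 0.205.

Request:
send_rows(
  moves=[
    [-0.03,0,0,0,0,0],
    [-0.035,0,0,0,0,0],
    [-0.035,0,0,0,0,0],
    [-0.035,0,0,0,0,0],
    [-0.035,0,0,0,0,0],
    [-0.03,0,0,0,0,0],
    [0,0,0,0,0,0],
  ],
)

```text
clock: 29.27
eef_pos: [0.6118, -0.1753, 0.3162]
orientation: [0.793, 0.609, -0.001, 0.001]
force: [0.1, 0.4, -0.2]
gripper_width: 0.0002
grip_force: 0.0
```

Request:
send_rows(
  moves=[
    [0,0,0.03,0,0,0],
    [0,0,0.03,0,0,0],
    [0,0,0.025,0,0,0],
    [0,0,0.01,0,0,0],
    [0,0,0.005,0,0,0],
    [0,0,0.005,0,0,0],
    [0,0,0.005,0,0,0],
    [0,0,0,0,0,0],
  ],
)

```text
clock: 29.93
eef_pos: [0.6143, -0.1699, 0.2074]
orientation: [0.791, 0.612, 0.001, 0.001]
force: [0.5, 0.1, 0.9]
gripper_width: 0.0001
grip_force: 0.3
```

Request:
send_rows(
  moves=[
    [0,0,0.001,0,0,0],
    [0,0,0,0,0,0],
    [0,0,0,0,0,0],
  ],
)

```text
clock: 30.18
eef_pos: [0.6142, -0.17, 0.2065]
orientation: [0.791, 0.612, 0.001, 0.001]
force: [1.9, 0.1, 2.8]
gripper_width: 0.0
grip_force: 1.4
```

Request:
send_rows(
  moves=[
    [0,0,0.0015,0,0,0],
    [0,0,0,0,0,0],
    [0,0,0,0,0,0],
  ],
)

```text
clock: 30.43
eef_pos: [0.6137, -0.17, 0.2041]
orientation: [0.791, 0.612, 0.0, 0.001]
force: [2.0, -0.4, 2.6]
gripper_width: -0.0001
grip_force: 1.4
```

Request:
send_rows(
  moves=[
    [0,0,-0.01,0,0,0],
    [0,0,-0.03,0,0,0],
    [0,0,-0.03,0,0,0],
    [0,0,-0.03,0,0,0],
    [0.03,0,0,0,0,0],
    [0.035,0,0,0,0,0],
    [0.035,0,0,0,0,0],
    [0.035,0,0,0,0,0],
  ],
)

```text
clock: 31.1
eef_pos: [0.647, -0.0381, 0.304]
orientation: [0.791, 0.611, -0.001, -0.0]
force: [-0.9, -0.6, 0.0]
gripper_width: 0.0002
grip_force: 0.0
```

Request:
send_rows(
  moves=[
    [0.035,0,0,0,0,0],
    [0.03,0,0,0,0,0],
    [0,0,0,0,0,0],
    [0,0,0,0,0,0],
  ],
)

```text
clock: 31.43
eef_pos: [0.6633, 0.0251, 0.3035]
orientation: [0.79, 0.613, -0.001, -0.0]
force: [-0.5, -0.5, -0.2]
gripper_width: -0.0002
grip_force: 0.0
```

```bash
python3 avg.py E
```

```text
(no output)
```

View pics/avg_E.png

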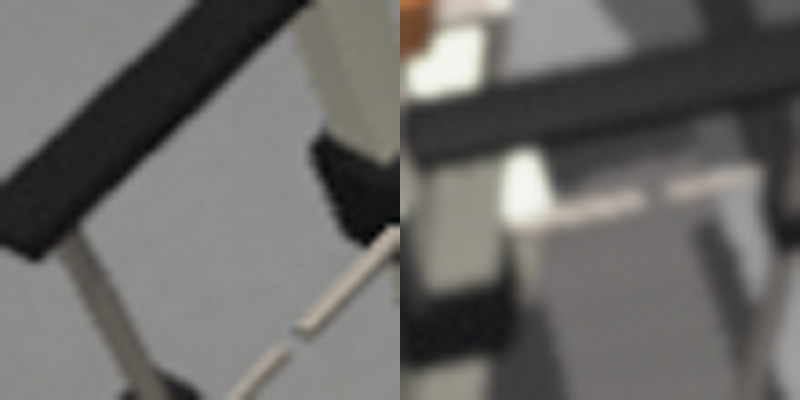

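```bash
cat >> t.py <<'E'
print("--- E");go({"pointer tip":((303,330),(243,202)),"marker tip":((286,351),(266,191))})
# ridge of bright rods: profile search round projected rods in averaged pictures
def pt(x,y,z): return np.array([.4702+c*x-n*y,-.2412+n*x+c*y,z])
for tag in "DE":
  for q,cam in((a,"scene"),(b,"side")):
    im=cv2.imread(f"pics/avg_{tag}_{cam}.png").astype(np.float32);im=im.max(2)
    for nm,ys in(("pointer",np.linspace(.035,.065,16)),("marker",np.linspace(.084,.10,12))):
        zs=np.arange(.170,.215,.0004);S=np.zeros(len(zs))
        for y in ys:
            u=proj(q,[pt(-.018,y,z) for z in zs]).astype(np.float32)
            S+=cv2.remap(im,u[:,:1].copy(),u[:,1:].copy(),cv2.INTER_LINEAR)[:,0]
        k=S.argmax() if cam=="scene" else np.where((zs>.178)&(zs<.205),S,0).argmax();w=np.clip(S-S[max(0,k-12):k+13].min(),0,None)[max(0,k-8):k+9]
        print(tag,cam,nm,"z %.4f"%((zs[max(0,k-8):k+9]*w).sum()/w.sum()),"peak %.4f"%zs[k])
E
python3 t.py | sed -n '/E/,$p'
```

```text
--- E
pointer tip [ 0.5418 -0.2426  0.1873] [np.float64(1.1), np.float64(1.1)] scale xy -0.016848596740880926 0.06960959397077021
marker tip [ 0.5512 -0.2433  0.1877] [np.float64(0.3), np.float64(0.3)] scale xy -0.018504391292675535 0.07885583201633019
D scene pointer z 0.1890 peak 0.1888
D scene marker z 0.2013 peak 0.2012
D side pointer z 0.1869 peak 0.1868
D side marker z 0.1975 peak 0.1976
E scene pointer z 0.1890 peak 0.1888
E scene marker z 0.1909 peak 0.1908
E side pointer z 0.1875 peak 0.1876
E side marker z 0.1875 peak 0.1876
```

```bash
python3 look.py z caddy caddy_eye hook_seat bowl tin jar can | cut -c1-200; python3 -c "
from rig import *
print(close_job())"
```

```text
caddy [[([237.5, 183.3], 0.61), ([193.7, 181.0], 0.31)], [([348.8, 312.0], 0.94)]] (array([ 0.4979, -0.1456,  0.0373]), [np.float64(7.1), np.float64(7.1)])
caddy_eye [[], [([348.8, 282.6], 0.62)]] 
hook_seat [[([223.5, 148.8], 0.81)], [([345.0, 282.5], 0.7)]] (array([ 0.495 , -0.1453,  0.1919]), [np.float64(4.6), np.float64(4.6)])
bowl [[([314.7, 175.1], 0.62), ([178.8, 159.0], 0.24)], [([281.2, 278.9], 0.79), ([394.2, 275.7], 0.36)]] (array([0.3838, 0.0515, 0.0035]), [np.float64(0.3), np.float64(0.3)])
tin [[([294.5, 233.7], 0.71)], [([343.4, 253.6], 0.86)]] (array([0.5883, 0.0489, 0.0065]), [np.float64(4.2), np.float64(4.2)])
jar [[([280.1, 291.4], 0.92), ([195.4, 179.7], 0.43)], [([382.5, 235.7], 0.93)]] (array([ 0.7412,  0.0604, -0.0121]), [np.float64(1.2), np.float64(1.2)])
can [[([337.8, 298.0], 0.63)], [([354.3, 202.7], 0.77)]] (array([0.7222, 0.2072, 0.0063]), [np.float64(3.2), np.float64(3.2)])
the job is handed in; nothing more can be done
None
```

The job is handed in: the caddy hangs freely on the scale's hook, the marker is level with the pointer to within about 0–2 mm by the cameras, and the arm stayed clear of the other pantry things.

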